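# Draw the guarded bolt with a hook and open the damp box

### The job

The damp box is locked by a bolt deep under its wire guard, out of reach of the hand. Take the hooked rod, reach it in through the open end of the guard, hook the bolt's knob and draw the bolt right back, then lay the hooked rod down flat on the bare table top. Finally slide the lid of the box fully open, let go of it, and leave the straight rod, the clay cup, the lump of clay and the vase where they are.

Things in the scene. Friction and masses are not known exactly. Their poses are not given: they have to be found in the camera images.
- damp_box: Low wooden box fixed to the table, 130 (x) x 150 (y) x 62 mm high, sliding lid on top to z = 70, two cups inside; on its -y side (y -75 to -225) a wooden block 124 mm wide, 66 mm high, carries the bolt under a wire guard. Origin on the table under the box's centre; z up; the lid opens to +x, the bolt is drawn to -y.
- guard_mouth (a point): Centre of the wire guard's open -y end: (0, -222, 100) mm in the damp box's frame. The guard spans x -58 to 58 and y -222 to -82 there, 5 mm wires, roof at z = 135; the opening is 111 mm wide inside, z 66 to 132. Under it two bolt guides, 34 mm wide in x, at y -90 and -182, rise to z = 87; above that only the knob stands in the way.
- bolt (a joint): Travel of the steel bolt (m): 0 = fully home (locked, its nose 15 mm inside the staple on the lid), 0.036 = fully drawn, towards the damp box's -y; starts up to 0.003. It drags with about 1.5 N and stays where it is left. While it is home it blocks the lid.
- bolt_knob (a point): Centre of the bolt's upright round steel knob, 12 mm thick, z = 80 to 120 (this point at z = 100). In the damp box's frame at (0, -118 minus the bolt's travel, 100) mm: about 104 mm inside the guard's mouth when home.
- lid (a joint): Travel of the lid (m): 0 = shut, 0.075 = fully open, towards the damp box's +x. It drags with about 1.5 N and stays where it is left.
- lid_handle (a point): Middle of the bar of the lid's steel handle: a round bar 12 mm thick, 70 mm long along the damp box's y, its centre 33 mm above the lid's top (z = 104 mm). In the damp box's frame at (-10 + lid travel, 0, 104) mm. Can be pinched from above across the bar.
- hook: The hooked rod, loose, about 0.11 kg: wooden handle 110 long (x -55 to 55), 20 wide (y), 24 mm high (z 0 to 24), then a 6 mm steel rod along +x at z = 12 to x = 190, there bent square towards +y, the bent end reaching to y = 23 mm. Origin under the handle's middle; z up as it lies flat on the table at the start.
- hook_grip (a point): Centre of the hooked rod's handle: (0, 0, 12) mm in its frame; the place to grip, across the 20 mm width.
- hook_tip (a point): Middle of the bent end of the hooked rod: (190, 12, 12) mm in its frame.
- straight_rod: A rod like the hooked one but with a straight end (no bend), 193 mm from the handle's middle to the tip; cannot draw the bolt. Leave alone. Origin under the middle of its handle, x along the rod.
- clay_cup: Bystander: low handmade clay cup, 54 x 59 x 31 mm, origin under its centre. Leave alone.
- clay_lump: Bystander: pale dry lump of clay, 48 x 69 x 30 mm, origin under its centre. Leave alone.
- vase: Bystander: little clay vase, 35 x 36 x 51 mm, origin under its centre. Leave alone.

How it is judged:
On the way, in this order (a step that is already met when the one before it is completed fails the run):
1. the hooked rod's bent end is behind the bolt's knob, inside the guard, with the bolt still home (distance between hook_tip and bolt_knob below 0.035 m and y of hook_tip in the frame of damp_box above -0.12 m and value of joint bolt below 0.015 m), for 0.2 s.
2. the bolt has been drawn back at least 31 mm, with the hook still at its knob (value of joint bolt above 0.031 m and distance between hook_tip and bolt_knob below 0.035 m), for 0.2 s.
3. the hooked rod is laid flat on the table (height (world z) of hook below 0.008 m and angle between hook's own z axis and vertical below 0.1 rad and linear speed of hook below 0.03 m/s), for 0.2 s.
4. the lid has been slid open at least 67 mm (value of joint lid above 0.067 m), for 0.2 s.
At the end, for the whole second after the job is handed in: The bolt is drawn at least 31 of its 36 mm, the lid is open at least 67 of its 75 mm and at rest, and the hooked rod lies flat (within 0.1 rad, its underside within 8 mm of the table top) and still on the table (value of joint bolt above 0.031 m and value of joint lid above 0.067 m and velocity of joint lid below 0.01 m/s and height (world z) of hook between -0.005 and 0.008 m and angle between hook's own z axis and vertical below 0.1 rad and linear speed of hook below 0.02 m/s); the robot touches nothing.
It fails at once if the straight rod is moved more than 30 mm (distance of straight_rod from where it was at the start of the episode above 0.03 m).
It fails at once if the clay cup is moved more than 30 mm (distance of clay_cup from where it was at the start of the episode above 0.03 m).
It fails at once if the clay lump is moved more than 30 mm (distance of clay_lump from where it was at the start of the episode above 0.03 m).
It fails at once if the vase is moved more than 30 mm (distance of vase from where it was at the start of the episode above 0.03 m).
It also fails if it takes over 66 s, if anything falls off the work surface, if the arm or the gripper's body presses on something with over 40 N, if the wrist force passes 120 N, or if a joint passes its speed limit or range.

### The arm

A 6-joint arm with a two-finger parallel gripper is mounted at the origin on the work surface; the furniture and walls round the work are solid. World frame = base frame: x ahead of the robot, y to its left, z up, the work surface at z = 0. Lengths are in m, angles in rad, forces in N, time in s.
With the tool pointing down it reaches from about 0.375 to 0.9 m from the base axis. Payload 3.1 kg.
Tool frame: the origin (TCP) lies between the finger pads; the fingertips stand 11 mm ahead of it and the grasp point (between the pads) lies 8 mm behind it; z points along the fingers, y is the direction in which the jaws open and shut (so a half turn about z gives the same grasp; the last joint's range is limited). The gripper opens to 85 mm and grips with 20 to 120 N. Pads are 22 mm wide; open, the fingers measure 114 mm over their backs; the gripper's body (76 mm by 85 mm) begins 54 mm behind the grasp point. The pads swing forward as they close: fully open they stand 13 mm farther back than shut.
Start: joints at [1.069, 0.527, 1.433, -0, 1.181, -0.178], TCP at [0.198, 0.593, 0.242] pointing down, gripper open.
Joint ranges: [-3.08, 3.08], [-0.75, 2.2], [0.22, 2.44], [-1.43, 4.57], [0, 2.65], [-2.85, 2.85]. Speed limits (rad/s): [2.79, 2.79, 3.14, 3.14, 3.14, 3.14].

### API

Orientations are given as a unit quaternion [x, y, z, w].
In Python, from station import manip gives the robot as it stands. The module is installed in compiled form; this text tells all that it offers.
- The arm moves only by the tool arm_command, never from a script. Its argument "rows" is a list of rows, each a list of 3 entries, a list of its own where there are three numbers: the shift along the world's x, y, z in mm, then the turn about the world's z in rad, then the closure, from -1 (fully open) to 1 (shut), so that 0 is half open. A call has 1 to 12 rows; each row shifts and turns the commanded pose from where the row before left it; what a row does not reach is not made up. A row lasts 1/8 s, in which the tool goes at most 62.5 mm and 10.7 degrees, less where a joint would pass 70% of its speed; a pose out of reach is approached as far as the arm can. A call with a gripper value outside its range is refused whole. The fingers move at their own pace and stop on an object; "squeeze" is the grip in N (left out, the last holds). Time passes only in rows, so rows that do not move let the fingers close. It gives the time, the measured TCP pose, the force and the opening at its end, in the units of the state.
- manip.sense(): the state, without advancing time (a new reading comes with each control period).
- manip.snapshot(name): name is "scene" or "top" or "wrist"; returns the picture (400x640x3 uint8, blue, green, red); there is no depth.
- manip.get_calibration(name): a dict with "fovy" (degrees; the focal length in pixels is half the picture's height over the tangent of half this angle, whatever the lens; pixels are square), "cx", "cy" (the principal point, pixels), "R" (3x3) and "t" (3): a world point X has camera coordinates R X + t. Camera axes: x right, y down, z forward; pixel columns grow to the right and rows downward; lengths in m; the calibration is good to about 2 mm. A picture is of the moment at which its call begins: read the wrist's pose just before it. get_calibration takes no time and is no camera call; for the wrist camera it gives the pose at the moment of the call.
- manip.sign_off(): hands the job in, once; it reports no verdict.
The state is a dict: "t": time; "q": joint angles; "qd": joint speeds; "tau": joint torques, N m; "tcp_pos": TCP position; "tool_rot": TCP orientation; "force": force on the tool from outside, world axes, zero at the start; "ft_torque": the same for the moment, N m; "finger_gap": opening from 0.0 (shut) to 1.0 (fully open).
Only numpy, scipy, OpenCV 4.12 (cv2) and the standard library are available. Lean on these libraries where they do the work, as an engineer would, in place of code of your own. Each camera call takes 0.05 s, during which the arm holds its last target.

## Working session

There is one attempt and no reset: what is moved stays moved. The work goes in short steps, Python scripts to look and compute and a tool call to move; the robot and the scene stay as the last step left them, time stands still between calls to the robot, and variables do not carry over. Pictures are saved under pics/ and viewed, and the job is handed in when it is done.

Besides the shell and the picture viewer there is one more tool, called as a command line: name --argument value ..., lists and objects as JSON in quotes. arm_command: Moves the arm, as the interface text tells. Its arguments: {"type":"object","properties":{"rows":{"type":"array","items":{"type":"array"}},"squeeze":{"type":"number"}},"required":["rows"]}

```bash
mkdir -p pics; python3 - <<'E'
from station import manip
import cv2,numpy as np
for n in ("scene","top","wrist"):
    c=manip.get_calibration(n); im=manip.snapshot(n); cv2.imwrite(f"pics/{n}0.png",im)
    print(n,c["fovy"],c["cx"],c["cy"],np.round(c["R"],4).tolist(),np.round(c["t"],4).tolist())
s=manip.sense();print(s)
E
```

```text
scene 43.262807424395724 320.06573805103545 187.84850992452272 [[0.7404, -0.6719, 0.0187], [-0.4426, -0.5082, -0.7389], [0.506, 0.5388, -0.6736]] [-0.3724, 0.2834, 1.2485]
top 56.19735722283554 319.22018772621686 200.23786794267602 [[-0.0071, -0.9999, -0.0082], [-0.9961, 0.0078, -0.0882], [0.0883, 0.0076, -0.9961]] [0.024, 0.5174, 1.0396]
wrist 63.67755494101661 325.2709164275608 203.64736613729968 [[0.317, 0.9484, -0.0014], [0.9092, -0.3035, 0.285], [0.2698, -0.0916, -0.9585]] [-0.6251, -0.0377, 0.3787]
{'t': 0.15, 'q': array([ 1.06954588e+00,  5.28266813e-01,  1.43365295e+00,  1.62162034e-05,
        1.18144309e+00, -1.78484604e-01]), 'qd': array([-0.00090339, -0.00239536, -0.0021052 ,  0.00091387, -0.0007755 ,
       -0.0003985 ]), 'tau': array([-2.13572421e-04, -4.42742372e+01, -1.78274506e+01, -2.84619691e-04,
        5.63894500e-03, -3.08875933e-06]), 'tcp_pos': array([0.19792722, 0.59223647, 0.2415354 ]), 'tool_rot': array([ 1.60686295e-01,  9.87005132e-01, -8.31969330e-04, -3.02127704e-04]), 'force': array([-0.15960998,  0.05231883,  0.64033056]), 'ft_torque': array([ 0.01551876, -0.02316079, -0.06481189]), 'finger_gap': 0.999872078026913}
```

View pics/scene0.png

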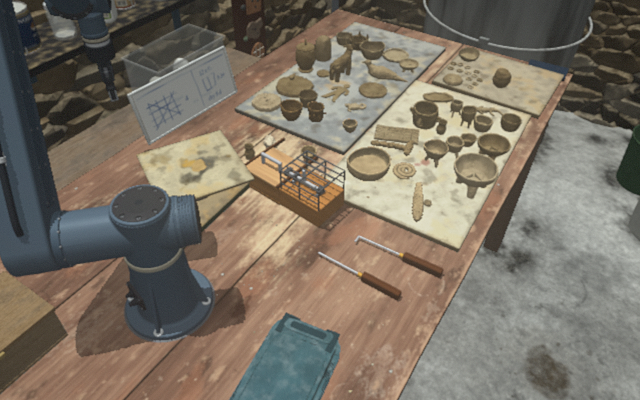

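View pics/top0.png

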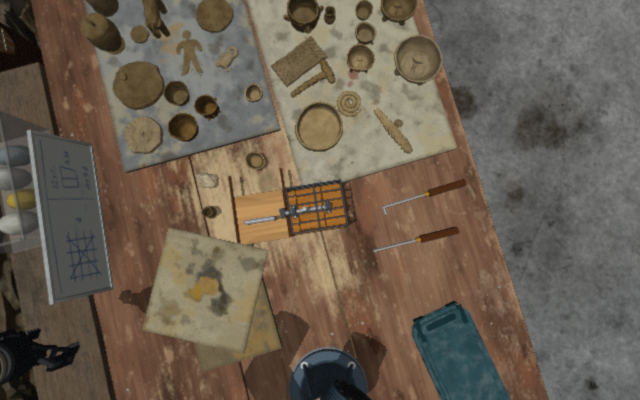

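View pics/wrist0.png

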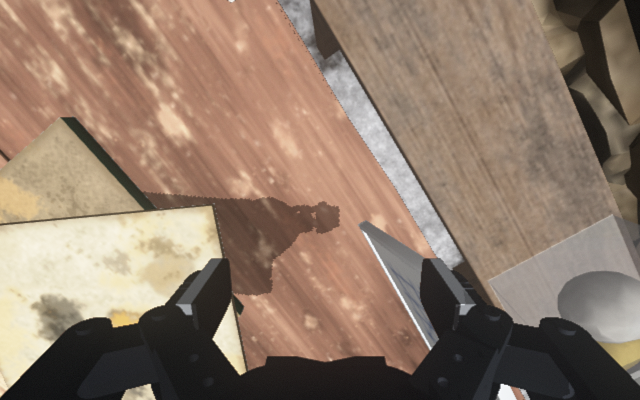

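The hooked rod (bend at about (385,212) in the top view) lies already pointing into the guard, which opens to the image right. The straight rod is at (415,240), and the cup, lump and vase are left of and above the box. I'll zoom in to measure.

```bash
cat > h.py <<'E'
import numpy as np,cv2
def ray(c,u,v):
    f=200/np.tan(np.radians(c["fovy"])/2); R=np.array(c["R"]);t=np.array(c["t"])
    return -R.T@t, R.T@np.array([(u-c["cx"])/f,(v-c["cy"])/f,1.])
def onz(c,u,v,z):
    o,d=ray(c,u,v); return o+d*(z-o[2])/d[2]
def proj(c,X):
    f=200/np.tan(np.radians(c["fovy"])/2); p=np.array(c["R"])@np.array(X)+np.array(c["t"])
    return p[0]/p[2]*f+c["cx"],p[1]/p[2]*f+c["cy"]
E
python3 - <<'E'
import cv2
from station import manip
from h import *
c=manip.get_calibration("top")
for n,p in dict(hookhandle=(447,187.5),bend=(385,208),box_tl=(235,195),knob=(318,208),lid=(262,220)).items():
    print(n,[np.round(onz(c,*p,z),3).tolist() for z in (0.012,0.07,0.1)])
im=cv2.imread("pics/top0.png")[140:270,190:480]
cv2.imwrite("pics/topz.png",cv2.resize(im,None,fx=2.75,fy=2.75,interpolation=cv2.INTER_CUBIC))
E
```

```text
hookhandle [[0.552, -0.346, 0.012], [0.545, -0.327, 0.07], [0.542, -0.317, 0.1]]
bend [[0.495, -0.168, 0.012], [0.491, -0.158, 0.07], [0.489, -0.153, 0.1]]
box_tl [[0.536, 0.262, 0.012], [0.529, 0.249, 0.07], [0.526, 0.242, 0.1]]
knob [[0.496, 0.024, 0.012], [0.492, 0.023, 0.07], [0.49, 0.023, 0.1]]
lid [[0.463, 0.184, 0.012], [0.461, 0.175, 0.07], [0.46, 0.17, 0.1]]
```

View pics/topz.png

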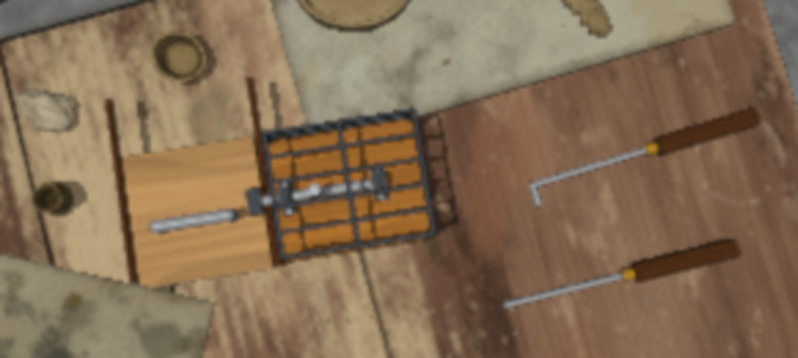

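arm_command --rows '[[[20,-40,20],-0.078,-1],[[24,-50,18],-0.078,-1],[[24,-50,16],-0.078,-1],[[24,-50,14],-0.078,-1],[[24,-50,12],-0.078,-1],[[24,-50,12],-0.078,-1],[[24,-50,12],-0.078,-1],[[24,-50,12],-0.078,-1],[[24,-50,12],-0.078,-1],[[24,-50,12],-0.078,-1],[[24,-50,10],-0.078,-1],[[20,-50,8],-0.078,-1]]'

```text
t: 1.65
tcp_pos: [0.4788, 0.0009, 0.4007]
tool_rot: [0.59, 0.808, 0.0, 0.0]
force: [-0.0, 0.5, 0.3]
finger_gap: 0.999
```

```bash
python3 - <<'E'
from station import manip
import cv2,numpy as np,json
s=manip.sense();print(s["t"],s["tcp_pos"],s["tool_rot"],np.abs(s["qd"]).max())
c=manip.get_calibration("wrist"); im=manip.snapshot("wrist"); cv2.imwrite("pics/w1.png",im)
json.dump({k:np.array(v).tolist() for k,v in c.items()},open("w1.json","w"))
E
```

```text
1.65 [0.4787734  0.00088988 0.40065051] [5.89850898e-01 8.07512134e-01 2.12508096e-04 1.62641249e-04] 0.7936630319264004
```

View pics/w1.png

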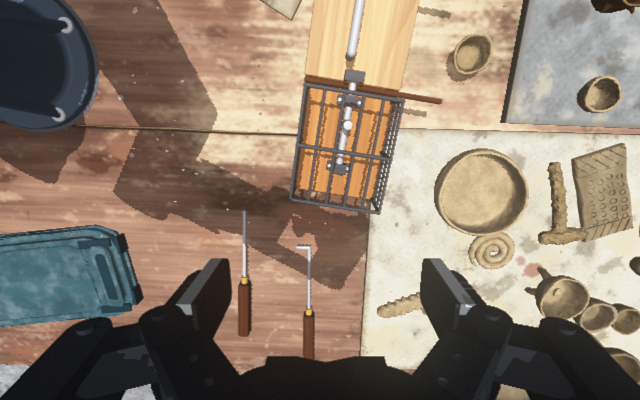

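The wrist view shows the whole guard (corners about (305,85), (403,97), (380,212), (291,200)), the knob near (347,126), and the hook with its bend near (305,247). The arm was still settling, so I'll retake and zoom.

```bash
python3 - <<'E'
from station import manip
import cv2,numpy as np,json
s=manip.sense();print(s["t"],s["tcp_pos"],s["tool_rot"],np.abs(s["qd"]).max())
c=manip.get_calibration("wrist"); im=manip.snapshot("wrist"); cv2.imwrite("pics/w2.png",im)
json.dump({k:np.array(v).tolist() for k,v in c.items()},open("w2.json","w"))
cv2.imwrite("pics/w2a.png",cv2.resize(im[0:220,280:420],None,fx=2.7,fy=2.7,interpolation=cv2.INTER_CUBIC))
cv2.imwrite("pics/w2b.png",cv2.resize(im[200:370,220:340],None,fx=3.5,fy=3.5,interpolation=cv2.INTER_CUBIC))
E
```

```text
1.7 [ 0.48226983 -0.00529936  0.40148089] [ 0.59239139  0.80563935 -0.00133632  0.0039862 ] 0.07131913151553365
```

View pics/w2a.png

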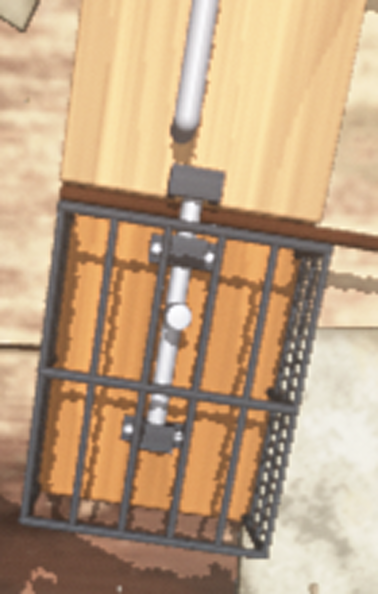

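View pics/w2b.png

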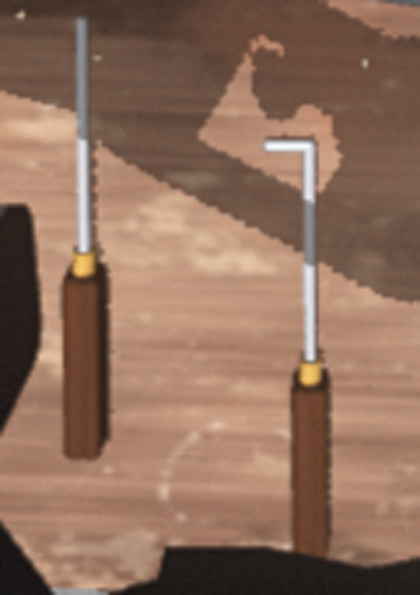

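```bash
cat > m.py <<'E'
from h import *
import json
c=json.load(open("w2.json"))
A=lambda x,y:(280+x/2.7-.3,y/2.7-.3)
B=lambda x,y:(220+x/3.5-.36,200+y/3.5-.36)
pts=[((64,206),(-58,-82),132.5),((328,246),(58,-82),132.5),((268,552),(58,-222),132.5),((25,521),(-58,-222),132.5),((178,317),(0,-119),120)]
W=[];L=[]
for p,l,z in pts:
    w=onz(c,*A(*p),z/1000);W.append(w[:2]*1000);L.append(l);print(l,np.round(w,4))
W=np.array(W);L=np.array(L,float)
def fit(L,W):
    lm,wm=L.mean(0),W.mean(0);H=(L-lm).T@(W-wm);th=np.arctan2(H[0,1]-H[1,0],H[0,0]+H[1,1])
    R=np.array([[np.cos(th),-np.sin(th)],[np.sin(th),np.cos(th)]]);return th,R,wm-R@lm
th,R,t=fit(L[:4]*[55.5/58,1],W[:4]);print("box",th,t,"res",np.round(W-(L@R.T+t),1).tolist())
print("handle end",np.round(R.T@(onz(c,*A(184,128),.104)[:2]*1000-t),1))
for n,p,z in [("bend",(311,147),12),("tip",(266,146),12),("rod2",(310,355),12),("hfront",(310,381),24)]:
    w=onz(c,*B(*p),z/1000);print(n,np.round(w*1000,1))
b=onz(c,*B(311,147),.012)[:2]*1000;r=onz(c,*B(310,355),.012)[:2]*1000
d=(b-r)/np.linalg.norm(b-r);print("dir",d,np.arctan2(d[1],d[0]),"origin",b-190*d)
hf=onz(c,*B(310,381),.024)[:2]*1000;print("origin via front",hf-55*d)
E
python3 m.py
```

```text
(-58, -82) [0.4283 0.0891 0.1325]
(58, -82) [0.5423 0.1078 0.1325]
(58, -222) [ 0.5654 -0.0307  0.1325]
(-58, -222) [ 0.4497 -0.0507  0.1325]
(0, -119) [0.4904 0.0599 0.12  ]
box 0.16153376695187965 [471.96366568 178.87920226] res [[0.4, 0.5], [-0.1, 0.5], [0.5, 0.2], [-0.8, -1.1], [-0.7, -1.6]]
handle end [-10.3 -39.6]
bend [ 502.6 -161.2   12. ]
tip [ 480.9 -167.4   12. ]
rod2 [ 536.1 -276.5   12. ]
hfront [ 538.9 -283.6   24. ]
dir [-0.27951757  0.96014058] 1.8540879381577429 origin [ 555.6924229  -343.61503825]
origin via front [ 554.2317673  -336.41672533]
```

arm_command --rows '[[[10,-44,-30],-0.029,-1],[[10,-44,-44],0,-0.5],[[10,-44,-44],0,0],[[10,-44,-44],0,0],[[10,-44,-44],0,0],[[10,-44,-44],0,0],[[10,-44,-40],0,0],[[7,-38,-30],0,0],[[0,0,0],0,0],[[0,0,0],0,0]]'

```text
t: 3.0
tcp_pos: [0.5545, -0.3401, 0.082]
tool_rot: [0.6, 0.8, 0.0, -0.001]
force: [0.4, 0.2, 0.3]
finger_gap: 0.497
```

```bash
python3 - <<'E'
from station import manip
import cv2,numpy as np,json
from h import *
s=manip.sense();print(s["t"],s["tcp_pos"],s["tool_rot"],np.abs(s["qd"]).max(),s["finger_gap"])
c=manip.get_calibration("wrist"); im=manip.snapshot("wrist"); 
a=s["tcp_pos"]; cv2.circle(im,tuple(int(round(v)) for v in proj(c,[a[0],a[1],.024])),3,(0,255,0),1)
cv2.imwrite("pics/w3.png",im)
im=manip.snapshot("top"); ct=manip.get_calibration("top"); cv2.imwrite("pics/t3.png",im)
E
```

```text
3.0 [ 0.55454489 -0.34011948  0.08204373] [ 6.00145239e-01  7.99890533e-01  2.93260283e-04 -8.61187133e-04] 0.028570182954928813 0.4965746683259538
```

View pics/w3.png

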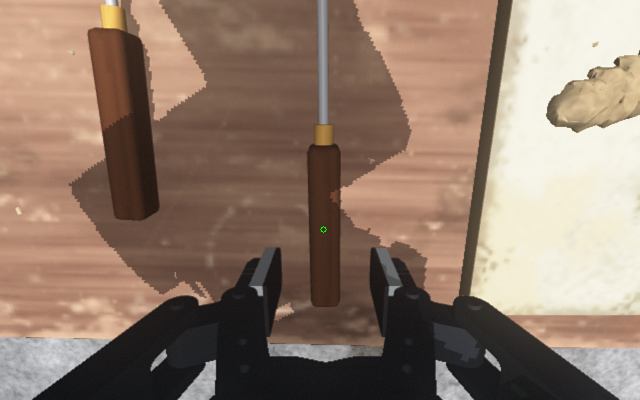

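```bash
python3 - <<'E'
from station import manip
from h import *
c=manip.get_calibration("wrist")
for p,z in (((324,150),.024),((325,302),.024),((324,122),.012),((321.5,10),.012)): print(np.round(onz(c,*p,z)*1000,1))
E
```

```text
[ 541.9 -292.6   24. ]
[ 571.2 -391.    24. ]
[ 537.5 -277.7   12. ]
[ 519.2 -220.    12. ]
```

arm_command --rows '[[[1,-1,-25],0,0],[[1,-1,-25],0,0],[[0,0,-13],0,0],[[0,0,-4],0,0],[[0,0,0],0,0]]' --squeeze 50

```text
t: 3.72
tcp_pos: [0.5572, -0.3434, 0.0158]
tool_rot: [0.6, 0.8, -0.0, 0.0]
force: [-0.6, -0.7, 0.6]
finger_gap: 0.5
```

arm_command --rows '[[[0,0,-1],0,0],[[0,0,0],0,1],[[0,0,0],0,1],[[0,0,0],0,1],[[0,0,0],0,1],[[0,0,0],0,1],[[0,0,0],0,1]]'

```text
t: 4.6
tcp_pos: [0.5573, -0.3439, 0.0149]
tool_rot: [0.6, 0.8, -0.0, 0.001]
force: [-0.2, 0.3, 5.6]
finger_gap: 0.224
```

arm_command --rows '[[[0,0,15],0,1],[[0,0,30],0,1],[[0,0,30],0,1],[[0,0,17],-0.022,1],[[5,10,0],-0.05,1],[[6,22,0],-0.05,1],[[5,25,0],0,1],[[5,25,0],0,1],[[0,8,0],0,1],[[0,0,0],0,1],[[0,0,0],0,1]]'

```text
t: 5.98
tcp_pos: [0.578, -0.2542, 0.1063]
tool_rot: [0.648, 0.762, -0.0, 0.0]
force: [-0.6, -0.1, -1.6]
finger_gap: 0.222
```

```bash
cat > look.py <<'E'
import sys
from station import manip
from h import *
import json
tag=sys.argv[1]
s=manip.sense();print(s["t"],np.round(s["tcp_pos"]*1000,1),s["tool_rot"],np.abs(s["qd"]).max(),s["finger_gap"],s["force"])
for n in sys.argv[2:]:
    c=manip.get_calibration(n); im=manip.snapshot(n); cv2.imwrite(f"pics/{n}{tag}.png",im)
    json.dump({k:np.array(v).tolist() for k,v in c.items()},open(f"{n}{tag}.json","w"))
E
python3 look.py 4 wrist scene
```

```text
5.975 [ 578.  -254.2  106.3] [ 6.48070873e-01  7.61579898e-01 -1.29599185e-04  4.31134544e-04] 0.009208220239979505 0.22170419118124213 [-0.63545453 -0.05347974 -1.6231875 ]
```

View pics/wrist4.png

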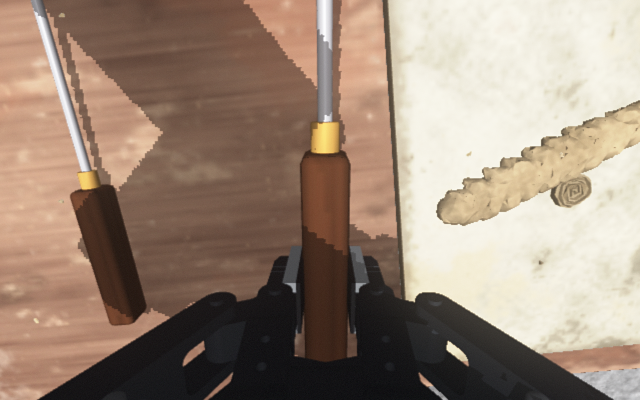

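View pics/scene4.png

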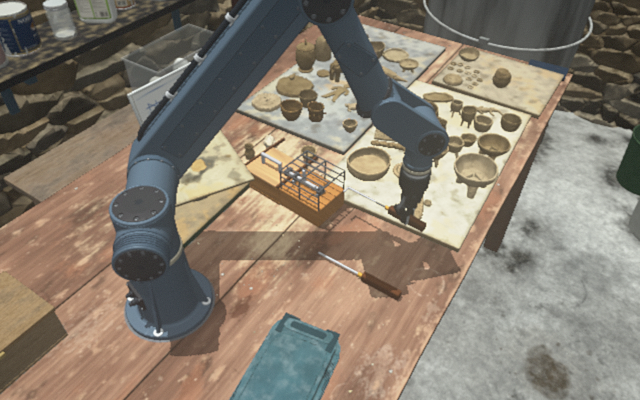

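```bash
python3 look.py 5 top; python3 - <<'E'
from h import *
import json
a=cv2.imread("pics/scene4.png");b=cv2.imread("pics/top5.png")
p=a[140:240,240:450];cv2.imwrite("pics/z5a.png",cv2.resize(p,None,fx=3.8,fy=3.8,interpolation=cv2.INTER_CUBIC))
p=b[160:270,270:470];cv2.imwrite("pics/z5b.png",cv2.resize(p,None,fx=4,fy=4,interpolation=cv2.INTER_CUBIC))
cs=json.load(open("scene4.json"));ct=json.load(open("top5.json"))
# predicted bend
yaw=2*np.arctan2(.76158,.64807)-np.pi/2+np.pi/2
d=np.array([np.cos(yaw),np.sin(yaw)]);n=np.array([-d[1],d[0]])
o=np.array([.578,-.2542])+.002*d
for l,n_ in ((.19,0),(.19,.023),(.06,0)):
    X=[*(o+l*d+n_*n),.103]
    u=proj(cs,X);v=proj(ct,X);print(yaw,np.round(X,4),"scene zoom",(u[0]-240)*3.8,(u[1]-140)*3.8,"top zoom",(v[0]-270)*4,(v[1]-160)*4)
E
```

```text
6.075 [ 577.8 -254.5  106.2] [ 6.48303809e-01  7.61381680e-01 -6.78089288e-05  3.22214913e-04] 0.004371092573142218 0.2274542151811508 [-0.59988742 -0.43240694 -0.59783256]
1.731496664627762 [ 0.5473 -0.0647  0.103 ] scene zoom 409.63211516631696 179.12059022291768 top zoom 324.5878478910454 104.1253454884826
1.731496664627762 [ 0.5246 -0.0684  0.103 ] scene zoom 391.12328763796 195.31931585924067 top zoom 330.70865055487616 138.44167688909272
1.731496664627762 [ 0.5681 -0.193   0.103 ] scene zoom 557.1003782365519 257.7745422610611 top zoom 519.3075759463177 71.15510411816103
```

View pics/z5a.png

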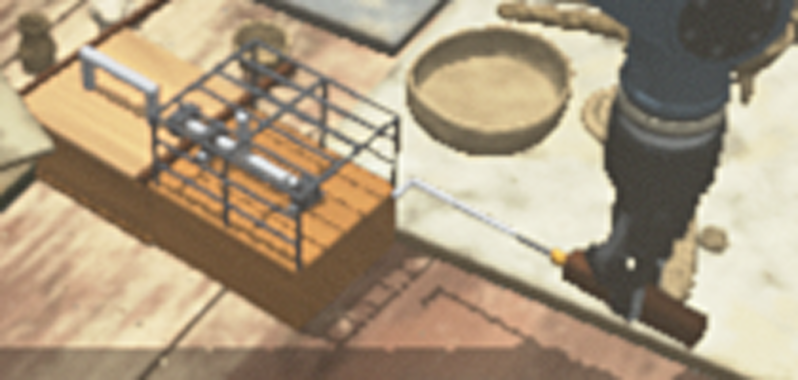

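View pics/z5b.png

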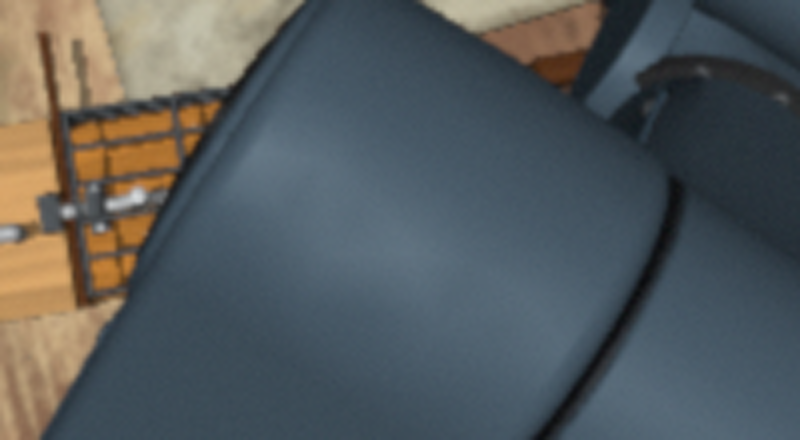

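The predicted bend position matches the scene view to about 1 px, so I'll reach in along the +x side of the knob.

arm_command --rows '[[[2,0,0],0,1],[[-2,10,0],0,1],[[-4,24,0],0,1],[[-4,25,0],0,1],[[-4,25,0],0,1],[[-4,25,0],0,1],[[-4,24,0],0,1],[[-2,15,0],0,1],[[0,0,0],0,1],[[0,0,0],0,1]]'

```text
t: 7.38
tcp_pos: [0.5564, -0.1061, 0.1063]
tool_rot: [0.648, 0.762, 0.0, 0.001]
force: [-0.0, -0.6, -1.0]
finger_gap: 0.223
```

```bash
cat > z.py <<'E'
import sys,json
from h import *
tag=sys.argv[1]
a=cv2.imread(f"pics/scene{tag}.png");c=json.load(open(f"scene{tag}.json"))
p=a[140:240,240:450];cv2.imwrite(f"pics/z{tag}.png",cv2.resize(p,None,fx=3.8,fy=3.8,interpolation=cv2.INTER_CUBIC))
E
cat > pred.py <<'E'
from station import manip
from h import *
s=manip.sense();q=s["tool_rot"];p=s["tcp_pos"]
yaw=2*np.arctan2(q[1],q[0]);d=np.array([np.cos(yaw),np.sin(yaw)]);n=np.array([-d[1],d[0]])
th=.16153;R=np.array([[np.cos(th),-np.sin(th)],[np.sin(th),np.cos(th)]]);t=np.array([471.96,178.88])
b=p[:2]*1000+192*d
for k in (0,23): print("box frame",k,np.round(R.T@(b+k*n-t),1),"tool yaw-box",yaw-np.pi/2-th)
E
python3 look.py 6 scene wrist;python3 z.py 6; python3 pred.py
```

```text
7.375 [ 556.4 -106.1  106.3] [6.48038033e-01 7.61607709e-01 5.32928577e-05 6.34576417e-04] 0.013616445049475302 0.22339758475729493 [-0.00525999 -0.64136809 -0.97646739]
box frame 0 [  37.6 -103.2] tool yaw-box -0.0015273401036238199
box frame 23 [  14.6 -103.1] tool yaw-box -0.0015273401036238199
```

View pics/z6.png

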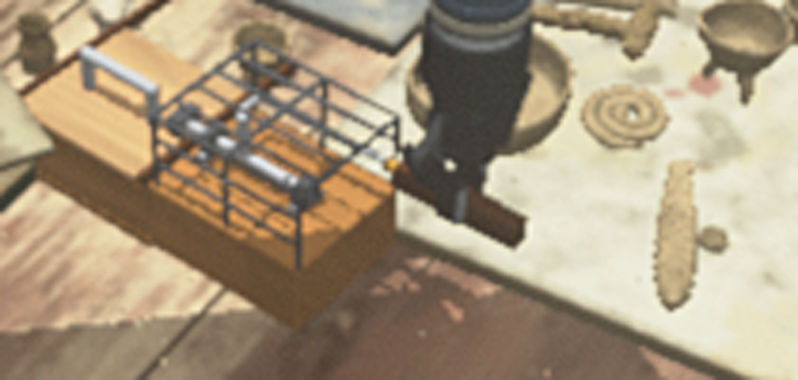

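View pics/wrist6.png

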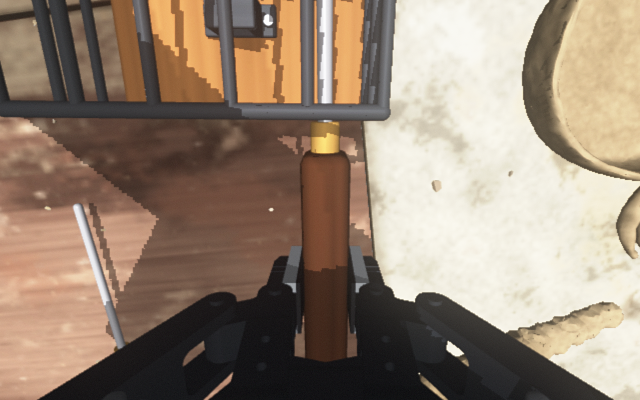

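arm_command --rows '[[[-8,-1,0],0,1],[[-8,-1,0],0,1],[[-8,-2,0],0,1],[[0,0,0],0,1],[[0,0,0],0,1],[[0,0,0],0,1]]'

```text
t: 8.22
tcp_pos: [0.5322, -0.1095, 0.1062]
tool_rot: [0.648, 0.762, 0.0, 0.0]
force: [-0.3, 0.1, -0.4]
finger_gap: 0.221
```

```bash
python3 look.py 7 scene top;python3 z.py 7; python3 pred.py
```

```text
8.225 [ 532.2 -109.5  106.2] [6.47908047e-01 7.61718505e-01 9.41838432e-05 2.69340370e-04] 0.0017635022877694904 0.22074719520982136 [-0.34122399  0.05683592 -0.40727493]
box frame 0 [  13.  -102.2] tool yaw-box -0.00030323121817837917
box frame 23 [ -10.  -102.2] tool yaw-box -0.00030323121817837917
```

View pics/z7.png

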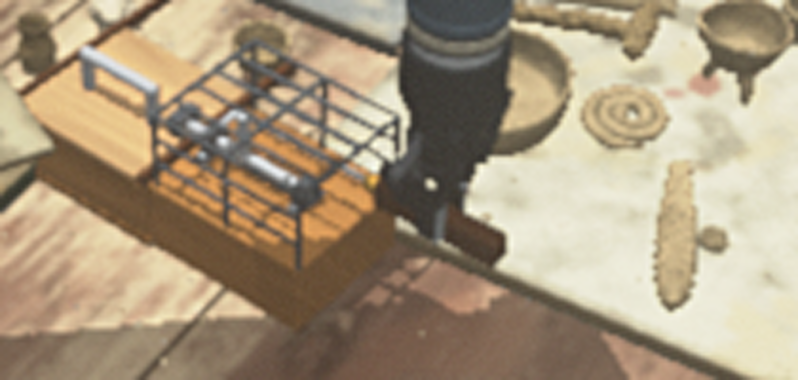

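arm_command --rows '[[[1,-6,0],0,1],[[1,-6,0],0,1],[[1,-6,0],0,1],[[1,-6,0],0,1],[[1,-6,0],0,1],[[1,-6,0],0,1],[[0,-2,0],0,1],[[0,0,0],0,1],[[0,0,0],0,1]]'

```text
t: 9.45
tcp_pos: [0.5382, -0.1478, 0.1063]
tool_rot: [0.648, 0.762, 0.0, 0.001]
force: [0.0, -0.6, -1.5]
finger_gap: 0.22
```

```bash
python3 look.py 8 scene;python3 z.py 8; python3 pred.py
```

```text
9.45 [ 538.2 -147.8  106.3] [6.47944239e-01 7.61687495e-01 5.14510719e-05 6.48044380e-04] 0.002169856463694447 0.21996666413600516 [ 0.04976958 -0.58244503 -1.51294228]
box frame 0 [  12.9 -141. ] tool yaw-box -0.0003824074002239386
box frame 23 [ -10.1 -141. ] tool yaw-box -0.0003824074002239386
```

View pics/z8.png

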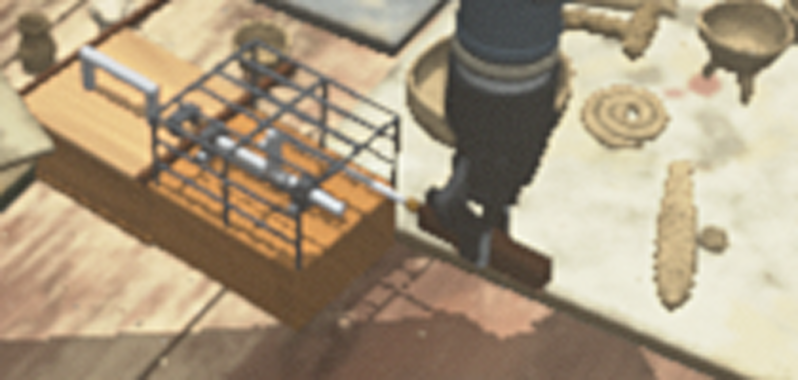

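arm_command --rows '[[[0,-2,0],0,1],[[0,-1,0],0,1],[[0,0,0],0,1]]'

```text
t: 9.88
tcp_pos: [0.5379, -0.1504, 0.1062]
tool_rot: [0.648, 0.762, 0.0, 0.0]
force: [1.9, 1.9, -1.4]
finger_gap: 0.221
```

arm_command --rows '[[[0,-1,0],0,1],[[0,-1,0],0,1],[[0,0,0],0,1]]'

```text
t: 10.25
tcp_pos: [0.5376, -0.1519, 0.106]
tool_rot: [0.648, 0.761, 0.0, -0.001]
force: [1.4, 4.5, -1.8]
finger_gap: 0.222
```

arm_command --rows '[[[0,-1,0],0,1],[[0,-1,0],0,1],[[0,0,0],0,1],[[0,0,0],0,1]]'

```text
t: 10.75
tcp_pos: [0.5368, -0.1524, 0.1056]
tool_rot: [0.649, 0.761, 0.001, -0.002]
force: [0.4, 7.8, -2.2]
finger_gap: 0.223
```

```bash
python3 look.py 9 scene wrist;python3 z.py 9; python3 pred.py
```

```text
10.75 [ 536.8 -152.4  105.6] [ 0.64873946  0.7610072   0.00078829 -0.00212678] 0.0021057361302104414 0.2234909174456406 [ 0.38876523  7.79579162 -2.19362186]
box frame 0 [  11.3 -145.4] tool yaw-box -0.0025622953756139766
box frame 23 [ -11.7 -145.3] tool yaw-box -0.0025622953756139766
```

View pics/z9.png

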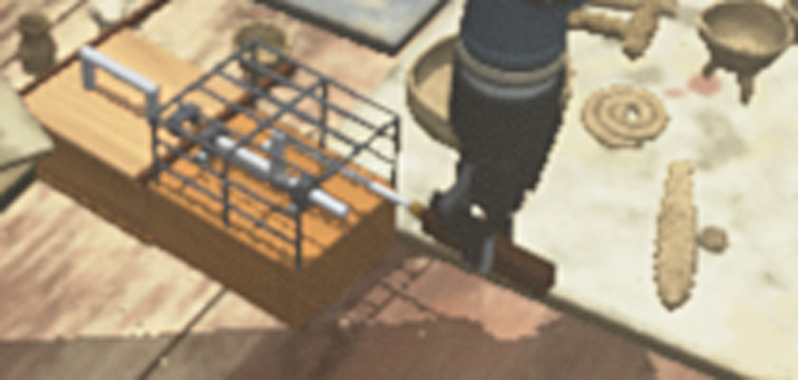

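View pics/wrist9.png

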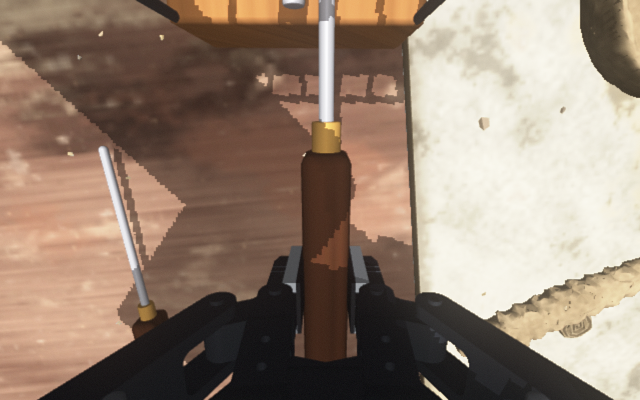

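Bolt is at its end stop: force rose to 8 N with no more motion, and the bend sits exactly at the predicted −145 mm. Next I unhook and withdraw.

arm_command --rows '[[[-1,4,0],0,1],[[0,4,0],0,1],[[8,1,0],0,1],[[8,1,0],0,1],[[8,2,0],0,1],[[0,0,0],0,1],[[0,0,0],0,1]]'

```text
t: 11.72
tcp_pos: [0.5606, -0.1423, 0.106]
tool_rot: [0.648, 0.762, -0.0, -0.0]
force: [0.4, -0.5, -0.7]
finger_gap: 0.223
```

```bash
python3 look.py 10 scene;python3 z.py 10; python3 pred.py
```

```text
11.725 [ 560.6 -142.3  106. ] [ 6.47868074e-01  7.61752495e-01 -1.35052963e-04 -2.77591153e-04] 0.00565402645280256 0.22292833887106747 [ 0.40976226 -0.51620206 -0.71687045]
box frame 0 [  35.8 -139.3] tool yaw-box -0.00046467753778350884
box frame 23 [  12.8 -139.3] tool yaw-box -0.00046467753778350884
```

View pics/z10.png

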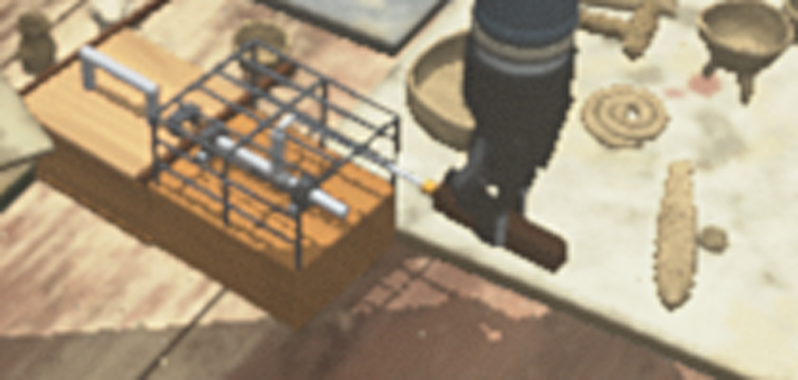

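arm_command --rows '[[[2,0,0],0,1],[[2,-12,0],0,1],[[4,-25,0],0,1],[[4,-25,0],0,1],[[4,-25,0],0,1],[[4,-25,0],0,1],[[4,-25,0],0,1],[[0,-18,0],0,1],[[-6,-15,0],0.02,1],[[-9,-15,-15],0.05,1],[[-7,-10,-20],0.052,1],[[-3,-6,-20],0,1]]'

```text
t: 13.28
tcp_pos: [0.5593, -0.3444, 0.0504]
tool_rot: [0.601, 0.799, 0.0, -0.0]
force: [0.5, 0.2, -1.2]
finger_gap: 0.219
```

arm_command --rows '[[[0,0,-15],0,1],[[0,0,-8],0,1],[[0,0,-5],0,1],[[0,0,0],0,1],[[0,0,0],0,1]]'

```text
t: 13.9
tcp_pos: [0.5603, -0.3435, 0.0238]
tool_rot: [0.6, 0.8, -0.0, 0.001]
force: [0.0, 0.6, -1.0]
finger_gap: 0.223
```

```bash
python3 look.py 11 wrist scene
```

```text
13.9 [ 560.3 -343.5   23.8] [ 6.00163077e-01  7.99877456e-01 -3.51932831e-05  5.78981896e-04] 0.003256750416756907 0.22313091795989956 [ 0.00741452  0.59280338 -0.98940802]
```

View pics/scene11.png

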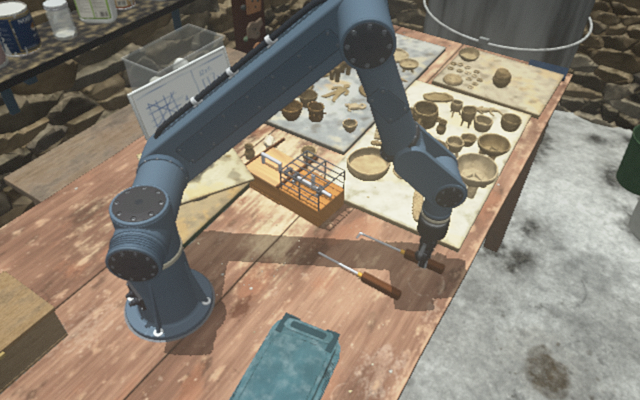

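View pics/wrist11.png

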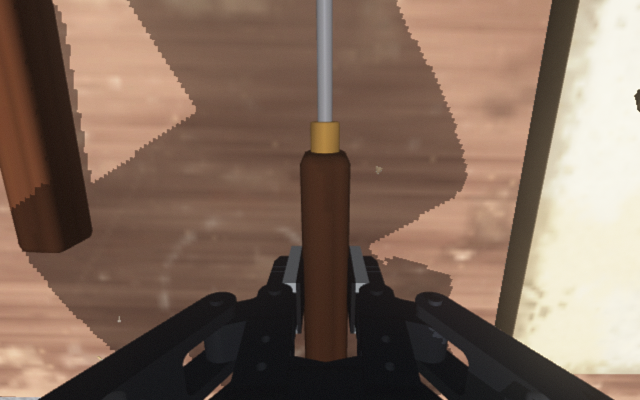

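arm_command --rows '[[[0,0,-4],0,1],[[0,0,-3],0,1],[[0,0,-1],0,1],[[0,0,0],0,1]]'

```text
t: 14.5
tcp_pos: [0.5598, -0.3435, 0.015]
tool_rot: [0.6, 0.8, 0.0, -0.0]
force: [0.8, 0.6, -0.6]
finger_gap: 0.219
```

arm_command --rows '[[[0,0,-1],0,1],[[0,0,0],0,1],[[0,0,0],0,0],[[0,0,0],0,0],[[0,0,0],0,0],[[0,0,0],0,0],[[0,0,0],0,0]]'

```text
t: 15.38
tcp_pos: [0.5598, -0.3435, 0.0141]
tool_rot: [0.6, 0.8, -0.0, -0.0]
force: [0.2, -0.5, -0.4]
finger_gap: 0.5
```

arm_command --rows '[[[0,0,15],0,0],[[0,0,40],0,0],[[0,0,50],0,0],[[0,0,50],0,0],[[0,0,30],0,0],[[0,0,0],0,0]]'

```text
t: 16.12
tcp_pos: [0.5614, -0.3447, 0.2037]
tool_rot: [0.6, 0.8, -0.0, 0.004]
force: [0.6, -0.4, -0.1]
finger_gap: 0.502
```

```bash
python3 look.py 12 wrist scene;python3 z.py 12
```

```text
16.125 [ 561.4 -344.7  203.7] [ 6.00281732e-01  7.99777550e-01 -3.00075016e-04  4.19788227e-03] 0.058029218581377134 0.5015088045500793 [ 0.57699908 -0.38333857 -0.12509978]
```

View pics/wrist12.png

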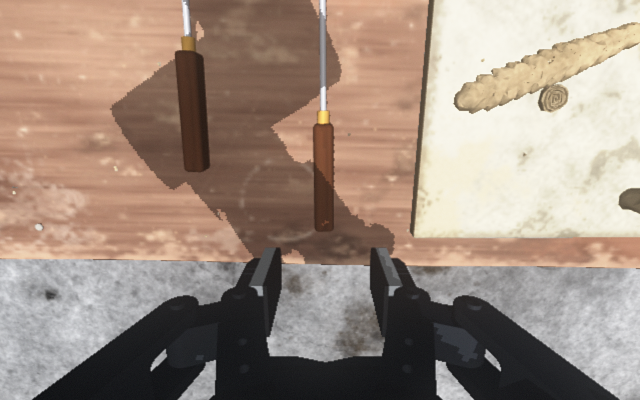

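View pics/scene12.png

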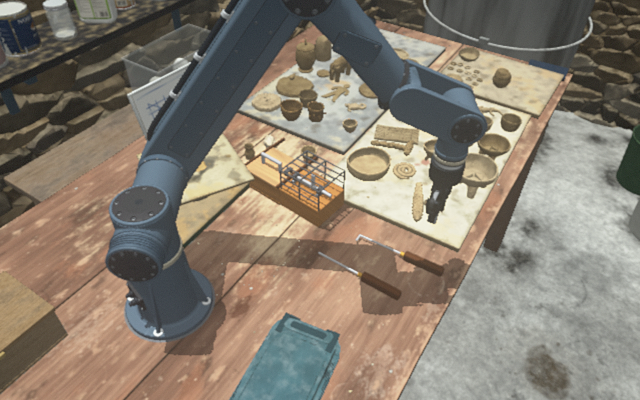

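arm_command --rows '[[[-4,25,0],-0.022,0],[[-9,45,0],-0.02,0],[[-9,50,0],-0.02,0],[[-9,50,0],-0.02,0],[[-9,50,0],-0.02,0],[[-9,50,0],-0.02,0],[[-9,50,0],0,0],[[-9,50,0],0,0],[[-9,50,0],0,0],[[-9,50,0],0,0],[[-9,35,0],0,0],[[-4,16,0],0,0]]'

```text
t: 17.73
tcp_pos: [0.46, 0.1789, 0.1978]
tool_rot: [0.647, 0.762, -0.001, -0.001]
force: [-0.2, -0.7, 0.0]
finger_gap: 0.503
```

arm_command --rows '[[[0,0,-20],0,0],[[0,0,0],0,0],[[0,0,0],0,0]]'

```text
t: 18.1
tcp_pos: [0.462, 0.1769, 0.179]
tool_rot: [0.648, 0.761, -0.0, -0.0]
force: [-1.2, -0.1, 1.0]
finger_gap: 0.498
```

```bash
python3 look.py 13 wrist scene;python3 z.py 13
```

```text
18.1 [462.  176.9 179. ] [ 6.48368476e-01  7.61326605e-01 -3.02803145e-04 -1.64772420e-04] 0.01213069609353011 0.49756448450433666 [-1.20243716 -0.1143769   0.97065179]
```

View pics/wrist13.png

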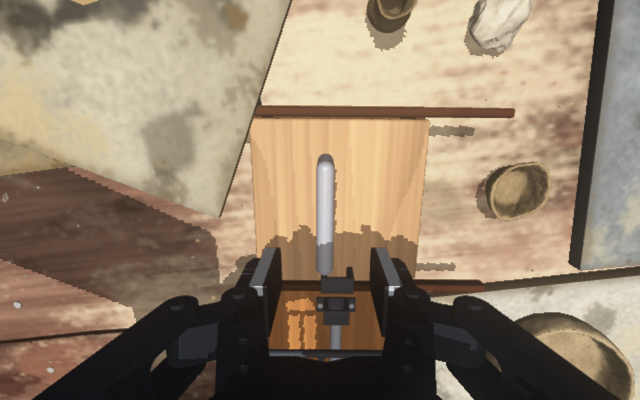

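View pics/z13.png

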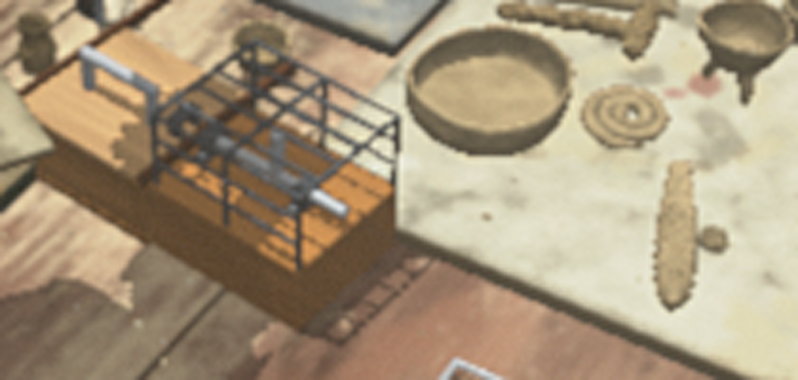

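```bash
python3 - <<'E'
from h import *
import json
c=json.load(open("wrist13.json"))
for p in ((326,158),(326,268)): print(np.round(onz(c,*p,.108)*1000,1))
print(proj(c,[.4621,.1773,.104]))
E
```

```text
[456.8 219.5 108. ]
[469.1 143.7 108. ]
(np.float64(323.71928414661517), np.float64(219.70423212995522))
```

arm_command --rows '[[[1,3,-20],0,0],[[0,0,-25],0,0],[[0,0,-20],0,0],[[0,0,-12],0,0],[[0,0,-4],0,0],[[0,0,0],0,0],[[0,0,0],0,1],[[0,0,0],0,1],[[0,0,0],0,1],[[0,0,0],0,1],[[0,0,0],0,1],[[0,0,0],0,1]]' --squeeze 30

```text
t: 19.7
tcp_pos: [0.4629, 0.1806, 0.0987]
tool_rot: [0.648, 0.762, 0.0, 0.0]
force: [-1.5, -0.5, 5.5]
finger_gap: 0.127
```

arm_command --rows '[[[4,1,0],0,1],[[8,1,0],0,1],[[8,1,0],0,1],[[8,1,0],0,1],[[8,2,0],0,1],[[8,1,0],0,1],[[8,1,0],0,1],[[8,2,0],0,1],[[8,1,0],0,1],[[4,1,0],0,1],[[0,0,0],0,1],[[0,0,0],0,1]]'

```text
t: 21.2
tcp_pos: [0.5352, 0.1917, 0.0987]
tool_rot: [0.648, 0.762, -0.0, 0.001]
force: [-0.9, -4.2, 5.5]
finger_gap: 0.125
```

Moved about 73 mm, so I'll nudge it to the stop.

arm_command --rows '[[[1,1,0],0,1],[[1,0,0],0,1],[[1,0,0],0,1],[[0,0,0],0,1],[[0,0,0],0,1]]'

```text
t: 21.82
tcp_pos: [0.5352, 0.1917, 0.0987]
tool_rot: [0.648, 0.762, -0.003, -0.001]
force: [-5.7, -6.9, 10.9]
finger_gap: 0.128
```

arm_command --rows '[[[-2,0,0],0,1],[[0,0,0],0,1],[[0,0,0],0,0],[[0,0,0],0,0],[[0,0,0],0,0],[[0,0,0],0,0],[[0,0,25],0,0],[[0,0,45],0,0],[[-10,0,50],0,0],[[-20,0,50],0,0],[[-30,0,50],0,0],[[0,0,0],0,0]]'

```text
t: 23.32
tcp_pos: [0.476, 0.1943, 0.3224]
tool_rot: [0.648, 0.762, 0.003, 0.003]
force: [0.8, -0.7, -0.5]
finger_gap: 0.501
```

```bash
python3 look.py 14 wrist scene;python3 z.py 14
```

```text
23.325 [476.  194.3 322.4] [0.64753669 0.76202246 0.00332526 0.00263368] 0.08046431648267686 0.5007844025697546 [ 0.84768358 -0.73525569 -0.47969811]
```

View pics/wrist14.png

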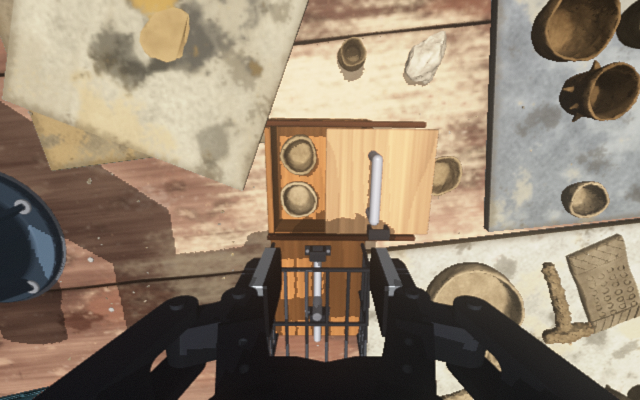

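View pics/scene14.png

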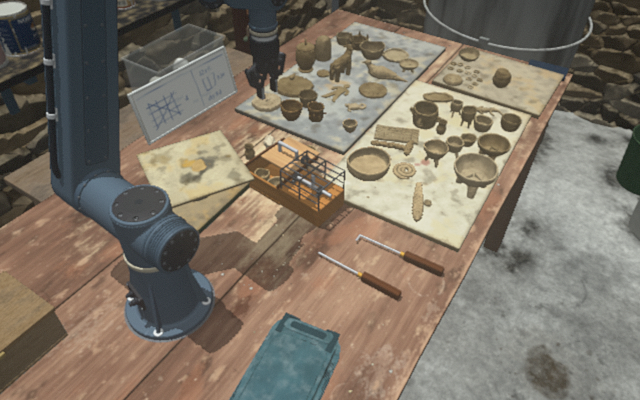

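The lid is open with both cups showing (bar at about (375,190) in the wrist view), the bolt is back and the hook is flat. A quick numeric check before handing in.

```bash
python3 - <<'E'
from h import *
import json
c=json.load(open("wrist14.json"))
th=.16153;R=np.array([[np.cos(th),-np.sin(th)],[np.sin(th),np.cos(th)]]);t=np.array([471.96,178.88])
for p,z in (((375,157),.108),((373,222),.108),((318,292),.12)): print(np.round(R.T@(onz(c,*p,z)[:2]*1000-t),1))
im=cv2.imread("pics/wrist14.png")[100:360,230:450]
cv2.imwrite("pics/z14w.png",cv2.resize(im,None,fx=2.3,fy=2.3,interpolation=cv2.INTER_CUBIC))
E
```

```text
[62.9 37.1]
[ 64. -37.]
[   1. -120.]
```

View pics/z14w.png

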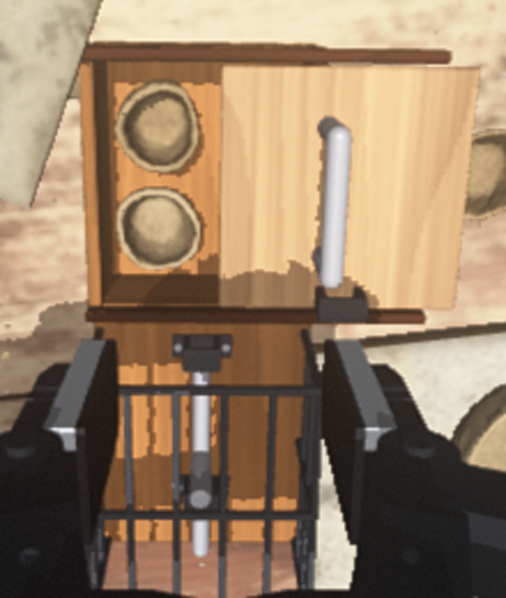

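arm_command --rows '[[[0,0,0],0,0],[[0,0,0],0,0],[[0,0,0],0,0]]'

```text
t: 23.8
tcp_pos: [0.4758, 0.1934, 0.317]
tool_rot: [0.648, 0.762, -0.001, -0.001]
force: [0.6, -0.4, -0.2]
finger_gap: 0.505
```

```bash
python3 - <<'E'
from h import *
import json
from station import manip
c=json.load(open("wrist14.json"))
th=.16153;R=np.array([[np.cos(th),-np.sin(th)],[np.sin(th),np.cos(th)]]);t=np.array([471.96,178.88])
k=R.T@(onz(c,230+200/2.3,100+497/2.3,.12)[:2]*1000-t);print(k)
if k[1]<-148: print(manip.sign_off())
E
```

```text
[  -0.490438   -152.96679658]
the job is handed in; nothing more can be done
None
```

The job is handed in at about 24 s of the 66 s allowed. `sign_off` reports no verdict, so this rests on my own checks.

**What was done:**
- **Bolt:** I took the hooked rod in through the guard's open end, passed the knob on its +x side and hooked behind it. I then drew the bolt until the force rose to about 8 N with no more motion.
- **Hooked rod:** I unhooked it, withdrew it and laid it flat on the bare table, back where it started.
- **Lid:** I pinched the handle, slid it to its end stop, let go and raised the arm clear.

**Last checks:**
- **Bolt:** the knob was at y ≈ -153 mm in the box frame, so the bolt is drawn about 35 mm (31 needed). An earlier reading of about -120 mm came from a wrongly guessed pixel; I remeasured on a zoomed picture before handing in.
- **Lid:** the handle bar was at x ≈ 63.5 mm, so the lid is open about 73 mm (67 needed).
- **Rod lying flat:** judged from the wrist and scene pictures and the TCP height at release (14 mm, against 15 mm when I gripped it). I did not measure its tilt.
- **Things to leave alone:** the straight rod, cup, lump and vase look undisturbed in the final pictures, but I did not measure their positions. The gripper never touched them.

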